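Float the bench loading lift and load a freezer box

TASK

The loading lift on the bench is switched off with its table still up. Push its valve lever away from you, past the stiff detent and into the float notch, then press the table all the way down so that it lies level with the deck beside it. Then slide the freezer box across from the deck until it sits square on the table against the low stop lip at the lever end; leave the lever in float and do not disturb the timer and the well plate nearby.

Things in the scene. Friction and masses are not known exactly. Their poses are not given: they have to be found in the camera images.
- lift: Low grey loading lift, fixed on the bench, 450 x 205 mm. Origin on the bench under the table's centre; x away from the robot, y along the unit to the left (turned by its yaw), z up. Along y from the left: power pack with deck, lift table, valve block (x -52 to 62, y -153 to -97, top 85 mm above the bench; lever on it, gauge on its near face). Pipes at the back reach x = 110 mm.
- deck_top (a point): Centre of the loading deck, the flat aluminium top of the power pack, 73.5 mm above the bench. In the lift's frame it covers x -100 to 100 and y 84 to 286 mm. No side walls.
- table_top (a point): Centre of the lift table's upper face; axes as the lift's. Flat aluminium plate, 200 mm in x, 164 mm in y, dark skirt below. 127 mm above the bench when up, 72 mm when home (1.5 mm below the deck, so the box slides over without catching). Its end beside the lever, y -82 to -77 mm of the lift's frame, has the stop: a lip standing 16 mm over the table; the other edges are open.
- lift_table (a joint): Downward travel of the table in m: 0 = up (always so at the start), 0.055 = home on its lower stop. Unless the lever is in float the ram is locked and the table gives only about 3 mm. In float, seal friction holds it wherever it is left; a push of 8 to 12 N on the middle of its top takes it down.
- lever_pivot (a point): Centre of the lever's horizontal pin, at x 5, y -125 mm of the lift's frame, 105 mm above the bench. The pin lies along the lift's y: the lever swings in the lift's x-z plane.
- lever_ball (a point): Centre of the black ball grip (32 mm diameter) on the lever's end, 125 mm from the pivot; the steel arm below it is 11 mm thick. Pushed to float, its centre rises to 230 mm above the bench (lever upright) and ends at 216 mm. Nothing stands above or beside it; a tall square post of the bench stands behind, its face at x = 684 mm, y -223 to -178 mm of the robot's frame.
- valve_lever (a joint): Lever angle, rad; grows as the ball goes to the lift's +x (away). The arm leans (value - 0.25) from vertical towards +x. -0.35 (near stop) to 0.34: working range, friction holds it anywhere (2 N at the ball). From 0.34 it climbs the detent, about 14 N at the ball: let go before 0.50 it is thrown back, beyond 0.56 it snaps into the float notch, where it rests at 0.72 to 0.75 (far stop 0.75).
- freezer_box: Square card freezer box with lid, 134 x 134 x 50 mm, 0.35 to 0.7 kg, too wide to grasp; stands on the deck, turned up to 0.20 rad from the lift. Origin at the centre of its underside, x and y along its sides as the lift's, z up. Resting against the stop, its origin lies at y = -10 mm of the lift's frame.
- timer: White bench timer, 62 x 62 x 17 mm, on the bench to the right; to be left alone. Origin at the centre of its underside.
- well_plate: White well plate, 86 x 128 x 14 mm, on the bench to the right; to be left alone. Origin at the centre of its underside.

How it is judged:
On the way, in this order (a step that is already met when the one before it is completed fails the run):
1. the valve lever has snapped into the float notch (value of joint valve_lever above 0.68 rad), for 0.2 s.
2. the table is home (value of joint lift_table above 0.053 m and value of joint valve_lever above 0.68 rad), for 0.2 s.
At the end, for the whole second after the job is handed in: The lever rests in the float notch (over 0.68 rad), the table is within 2 mm of home, and the freezer box lies flat and at rest on it, within 8 mm of the stop, its centre within 34 mm of the table's centre line in x, square within 0.10 rad (all of step 2 and y of freezer_box in the frame of table_top between -0.014 and -0.002 m and x of freezer_box in the frame of table_top between -0.034 and 0.034 m and z of freezer_box in the frame of table_top below 0.004 m and angle between freezer_box's own z axis and vertical below 0.04 rad and angle between the x axis of freezer_box and the x axis of lift, either way round below 0.1 rad and linear speed of freezer_box below 0.01 m/s); the robot touches nothing.
It fails at once if the timer or the well plate is moved by more than 20 mm (distance of any of timer, well_plate from where it was at the start of the episode above 0.02 m).
It also fails if it takes over 62 s, if anything falls off the work surface, if the arm or the gripper's body presses on something with over 40 N, if the wrist force passes 120 N, or if a joint passes its speed limit or range.

ROBOT

A 7-joint arm with a two-finger parallel gripper is mounted at the origin on a cart in front of the work surface, level with it; the furniture and walls round the work are solid. World frame = base frame: x ahead of the robot, y to its left, z up, the work surface at z = 0. Lengths are in m, angles in rad, forces in N, time in s.
With the tool pointing down it reaches from about 0.425 to 1.025 m from the base axis. Payload 3.6 kg.
Tool frame: the origin (TCP) lies at the very end of the fingers, on their centre line; the grasp point (between the pads) lies 19 mm behind it; z points along the fingers, y is the line along which they close (so a half turn about z gives the same grasp; the last joint's range is limited). The gripper opens to 85 mm and grips with 20 to 120 N. Pads are 22 mm wide; open, the fingers measure 114 mm over their backs; the gripper's body (76 mm by 85 mm) begins 54 mm behind the grasp point. The pads swing forward as they close: fully open they stand 13 mm farther back than shut.
Start: joints at [-0.093, 0.591, 0.048, 1.609, -0.033, 0.943, -0.034], TCP at [0.725, 0, 0.231] pointing down, gripper open.
Joint ranges: [-2.69, 2.69], [-0.47, 2.24], [-1.27, 1.36], [0.19, 2.51], [-1.53, 4.68], [0.08, 2.07], [-3.09, 3.09]. Speed limits (rad/s): [2.57, 2.57, 3.14, 3.14, 3.14, 3.14, 3.14].

INTERFACE

Orientations are given as a rotation vector (axis times angle).
In Python, from plant import status, get_image, camera_model, sign_off, boxes_of, regions_of, tip_of gives the robot as it stands.
- The arm moves only by the tool apply_moves, never from a script. Its argument "deltas" is one flat list of numbers, 6 for each row, row after row: the shift along the world's x, y, z in mm, then the turn, a rotation vector about the world's x, y, z in degrees. In form: [x, y, z, wx, wy, wz, x, y, z, wx, wy, wz, ...]. A call has 1 to 10 rows; each row shifts and turns the commanded pose from where the row before left it; what a row does not reach is not made up. A row lasts 1/12 s, in which the tool goes at most 41.7 mm and 7.16 degrees, less where a joint would pass 70% of its speed; a pose out of reach is approached as far as the arm can. A call with a gripper value outside its range is refused whole. "grip" is the closure, from 0 (fully open) to 1 (shut), set as the call begins (left out, the last holds). The fingers move at their own pace and stop on an object; "grip_force" is the grip in N (left out, the last holds). Time passes only in rows, so rows that do not move let the fingers close. It gives the time, the measured TCP pose, the force, the opening and the grip force at its end, in the units of the state.
- status.observe(): the state, without advancing time (a new reading comes with each control period).
- get_image(name): name is "scene" or "side" or "wrist"; returns (picture, depth): 384x512x3 uint8, red, green, blue; 384x512 float32, m along the optical axis (not along the pixel's ray), 0 where there is no reading.
- camera_model(name): a dict with "fx", "fy", "cx", "cy" (pixels), "dist_coeffs" ([k1, k2, p1, p2, k3] as OpenCV has them; the pictures are not rectified), "R" (3x3) and "t" (3): a world point X has camera coordinates R X + t. Camera axes: x right, y down, z forward; pixel columns grow to the right and rows downward; lengths in m; the calibration is good to about 2 mm. A picture is of the moment at which its call begins: read the wrist's pose just before it. camera_model takes no time and is no camera call; for the wrist camera it gives the pose at the moment of the call.
- sign_off(): hands the job in; it is judged then, once.
Trained networks look in the newest picture that a camera, given by its name, has taken for a name from the list of things; names that differ only in an ending like _2 or _b are one class to them, and where a whole thing is asked for, a point or a joint stands for the part that bears it (a point fixed in the world has none). Each returns a list of dicts, best first, with "score" (0 to 1); they miss things now and then, are a little off and sometimes report something else, mostly with a low value. They report only what shows in the picture. A call takes as long as a camera call.
- boxes_of(camera, target): "box" ([left, top, width, height] in pixels, round what is visible of it).
- regions_of(camera, target): "mask" (384x512 bool, what is visible of it) and "box" ([left, top, width, height] in pixels, round what is visible of it).
- tip_of(camera, target): "position" ([row, column] in pixels: a listed point, or the origin of a listed thing).
The state is a dict: "clock": time; "qpos": joint angles; "qd": joint speeds; "effort": joint torques, N m; "eef_pos": TCP position; "eef_rot": TCP orientation; "ft_force": force on the tool from outside, world axes, zero at the start; "moment": the same for the moment, N m; "grip_width": finger opening in m; "grip_force": force on a finger pad.
Only numpy, scipy, OpenCV 4.12 (cv2) and the standard library are available. Lean on these libraries where they do the work, as an engineer would, in place of code of your own. Each camera call takes 0.05 s, during which the arm holds its last target. There are 200 camera calls.

## Working session

There is one attempt and no reset: what is moved stays moved. The work goes in short steps, Python scripts to look and compute and a tool call to move; the robot and the scene stay as the last step left them, time stands still between calls to the robot, and variables do not carry over. Pictures are saved under pics/ and viewed, at most 10 in all, crops included, and the job is handed in when it is done.

Besides the shell and the picture viewer there is one more tool, called after "Call:" in YAML: its name, and indented under it one key for each argument. apply_moves: Moves the arm, as the interface text tells. Its arguments: {"type":"object","properties":{"deltas":{"type":"array","items":{"type":"number"}},"grip":{"type":"number"},"grip_force":{"type":"number"}},"required":["deltas"]}

```bash
mkdir -p pics; ls; cat > h.py <<'E'
import numpy as np, cv2
from plant import *
def px2w(cam,uv,z=None,depth=None,m=None):
    m=m or camera_model(cam)
    K=np.array([[m['fx'],0,m['cx']],[0,m['fy'],m['cy']],[0,0,1]])
    n=cv2.undistortPoints(np.array(uv,float).reshape(-1,1,2),K,np.array(m['dist_coeffs'])).reshape(-1,2)
    r=np.c_[n,np.ones(len(n))]; R=np.array(m['R']);t=np.array(m['t'])
    C=-R.T@t
    if z is not None:
        d=r@R; s=(z-C[2])/d[:,2]; return C+d*s[:,None]
    return (r*np.asarray(depth).reshape(-1,1)-t)@R
E
python3 - <<'E'
from h import *
for c in ['scene','side']:
    im,d=get_image(c); cv2.imwrite(f'pics/{c}0.png',im[:,:,::-1]); np.save(f'{c}0.npy',d)
    for n in ['deck_top','table_top','lever_ball','lever_pivot','freezer_box','timer','well_plate','lift']:
        for t in tip_of(c,n)[:2]:
            r,q=t['position']; dd=d[int(min(max(r,0),383)),int(min(max(q,0),511))]
            print(c,n,round(t['score'],2),np.round([r,q],1),np.round(px2w(c,[[q,r]],depth=[dd]),3) if dd>0 else None)
print(status.observe())
E
```

```text
pics
scene table_top 0.91 [217.6 255.5] [[ 0.529 -0.061  0.13 ]]
scene table_top 0.69 [187.7 315.2] [[ 0.483 -0.39   0.018]]
scene lever_ball 0.92 [171.2 279.6] [[ 0.511 -0.166  0.235]]
scene lever_pivot 0.95 [197.8 271.9] [[ 0.53  -0.16   0.129]]
scene freezer_box 0.74 [278.8 211.3] [[0.516 0.18  0.127]]
scene timer 0.79 [185.1 318.4] [[ 0.478 -0.407  0.02 ]]
scene well_plate 0.72 [174.4 279.9] [[ 0.509 -0.165  0.225]]
scene lift 0.76 [249.7 253.8] [[0.486 0.021 0.097]]
scene lift 0.71 [186.2 316.5] [[ 0.483 -0.402  0.016]]
side table_top 0.64 [190.5 235.1] [[ 0.526 -0.051  0.129]]
side lever_ball 0.98 [185.9 255. ] [[ 0.517 -0.184  0.247]]
side lever_pivot 0.71 [226.1 257.9] [[ 0.524 -0.195  0.128]]
side freezer_box 0.83 [164.9 212. ] [[0.513 0.092 0.121]]
side timer 0.81 [331.7 278.3] [[ 0.474 -0.408  0.014]]
side well_plate 0.8 [314.2 341.4] [[ 0.627 -0.432  0.015]]
side lift 0.89 [222.  236.7] [[ 0.496 -0.13   0.094]]
{'clock': 0.9, 'qpos': array([-0.09350767,  0.59117313,  0.0483668 ,  1.6085122 , -0.0332417 ,
        0.94269359, -0.03368452]), 'qd': array([-6.68415791e-04, -8.03581738e-04,  1.24595970e-03, -1.50125602e-03,
       -1.17352407e-03, -3.66717428e-04,  3.40523984e-05]), 'effort': array([-2.54236670e-05, -5.48627579e+01,  1.54627416e+00, -1.98539919e+01,
        9.40027385e-03,  1.32430599e-03,  1.09480288e-05]), 'eef_pos': array([7.24999605e-01, 1.50514196e-05, 2.31316421e-01]), 'eef_rot': array([ 2.22127409e+00,  2.22153550e+00, -3.55098493e-05]), 'ft_force': array([ 0.74083357, -0.46657925, -0.23208033]), 'moment': array([0.00785541, 0.00434705, 0.01390193]), 'grip_force': 0.0, 'grip_width': 0.08532683652879118}
```

```bash
python3 - <<'E'
import cv2,numpy as np
a=cv2.imread('pics/scene0.png');b=cv2.imread('pics/side0.png')
cv2.imwrite('pics/both.png',cv2.resize(np.vstack([a[90:384,100:400],b[90:384,130:430]]),(612,600)) if 0 else np.hstack([cv2.resize(a[90:384,110:410],(400,392)),cv2.resize(b[80:374,130:430],(400,392))]))
E
```

```text
(no output)
```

View pics/both.png

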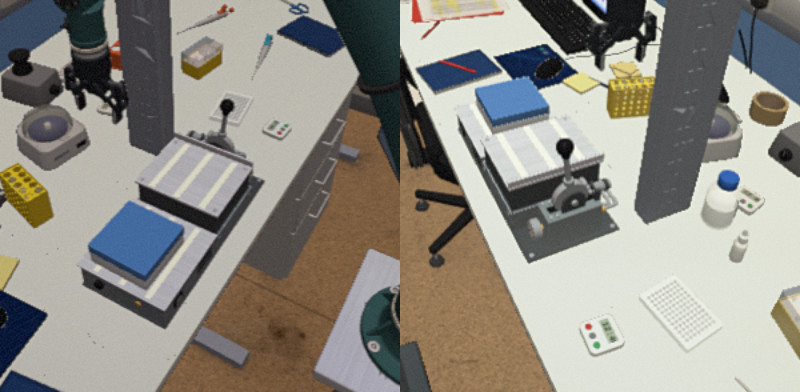

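```bash
python3 - <<'E'
from h import *
# top-surface point clouds by height, from depth
for c in ['scene','side']:
    d=np.load(f'{c}0.npy'); v,u=np.nonzero(d>0)
    P=px2w(c,np.c_[u,v],depth=d[v,u])
    for nm,lo,hi,box in [('table',.121,.131,(.38,.66,-.16,.04)),('box',.118,.131,(.35,.70,.08,.32)),('deck',.068,.078,(.35,.70,.03,.35)),('ball',.19,.26,(.4,.62,-.25,-.1))]:
        m=(P[:,2]>lo)&(P[:,2]<hi)&(P[:,0]>box[0])&(P[:,0]<box[1])&(P[:,1]>box[2])&(P[:,1]<box[3])
        Q=P[m]
        if len(Q)<20: print(c,nm,len(Q)); continue
        r=cv2.minAreaRect((Q[:,:2]*1000).astype(np.float32))
        print(c,nm,len(Q),np.round(Q.mean(0),3),np.round(Q.min(0),3),np.round(Q.max(0),3),np.round(r[0]),np.round(r[1]),round(r[2],1),'zmed',round(np.median(Q[:,2]),4))
E
```

```text
scene table 2265 [ 0.521 -0.047  0.129] [ 0.423 -0.16   0.122] [0.625 0.031 0.131] [524. -65.] [202. 190.] 0.6 zmed 0.1292
scene box 2248 [0.534 0.151 0.126] [0.468 0.08  0.118] [0.606 0.215 0.131] [537. 148.] [135. 138.] 89.2 zmed 0.1262
scene deck 1757 [0.48  0.147 0.075] [0.42 0.03 0.07] [0.625 0.234 0.078] [522. 132.] [206. 204.] 0.2 zmed 0.0756
scene ball 120 [ 0.514 -0.173  0.231] [ 0.501 -0.191  0.192] [ 0.528 -0.161  0.25 ] [ 514. -173.] [29. 27.] 31.5 zmed 0.2363
side table 2465 [ 0.517 -0.048  0.129] [ 0.424 -0.159  0.121] [0.627 0.032 0.131] [526. -63.] [201. 192.] 0.8 zmed 0.1287
side box 1160 [0.535 0.142 0.124] [0.469 0.08  0.118] [0.605 0.217 0.13 ] [537. 149.] [137. 136.] 90.0 zmed 0.124
side deck 541 [0.447 0.147 0.074] [0.419 0.031 0.07 ] [0.624 0.237 0.078] [522. 136.] [204. 205.] 1.2 zmed 0.0739
side ball 193 [ 0.515 -0.183  0.231] [ 0.502 -0.193  0.19 ] [ 0.532 -0.166  0.249] [ 516. -180.] [24. 30.] 72.2 zmed 0.2361
```

The left crop (scene view) shows the lift with the blue box on the near-left deck, the table raised, and the lever upright at about (227,105). The right crop (side view) shows the ball at about (565,147) and the post behind it. The lift yaw is near 0 and the table centre is about (0.525, -0.050). The ball is at about (0.516, -0.176, 0.23), so the lever value is about 0.14. I'll move the closed fingers to the near side of the ball and re-measure the box angle.

Call:
apply_moves:
  deltas: [-37,0,-3,0,0,0,-37,0,-3,0,0,0,-37,0,-4,0,0,0,-37,0,-4,0,0,0,-37,0,-4,0,0,0,-37,0,-4,0,0,0,-38,0,-4,0,0,0,0,-30,0,0,0,0,0,-35,0,0,0,0]
  grip: 1

```text
clock: 1.65
eef_pos: [0.4615, -0.0626, 0.2049]
eef_rot: [-2.211, -2.227, 0.001]
ft_force: [2.5, -0.3, -0.2]
grip_width: -0.0
grip_force: 0.0
```

```bash
python3 - <<'E'
from h import *
for c in ['scene','side']:
    d=np.load(f'{c}0.npy'); v,u=np.nonzero(d>0)
    P=px2w(c,np.c_[u,v],depth=d[v,u])
    m=(P[:,2]>.112)&(P[:,2]<.131)&(P[:,0]>.4)&(P[:,0]<.66)&(P[:,1]>.04)&(P[:,1]<.32)
    Q=(P[m,:2]*1000).astype(np.float32); r=cv2.minAreaRect(Q)
    print(c,np.round(r[0]),np.round(r[1]),r[2],Q.min(0),Q.max(0))
    for k in (0,1):
        for s in(0,1): i=(Q[:,k].argmin() if s==0 else Q[:,k].argmax()); print(Q[i])
E
```

```text
scene [537. 146.] [138. 138.] 88.36287689208984 [467.59906   75.954666] [606.24316 215.16093]
[467.59906   91.934326]
[606.24316 170.50386]
[596.634     75.954666]
[524.6298  215.16093]
side [537. 147.] [139. 136.] 89.68323516845703 [468.46857  77.17794] [604.6803 216.9719]
[468.46857 116.31221]
[604.6803 134.3455]
[589.8501   77.17794]
[516.1804 216.9719]
```

Call:
apply_moves:
  deltas: [0,-38,0,0,0,0,0,-38,0,0,0,0,0,-36,0,0,0,0,6,0,0,0,0,0,10,0,0,0,0,0,10,0,0,0,0,0,10,0,0,0,0,0]

```text
clock: 2.23
eef_pos: [0.5012, -0.1756, 0.2052]
eef_rot: [-2.218, -2.222, 0.001]
ft_force: [-3.4, -0.5, 1.2]
grip_width: 0.0002
grip_force: 1.4
```

Call:
apply_moves:
  deltas: [10,0,0,0,0,0,10,0,0,0,0,0,8,0,0,0,0,0,8,0,0,0,0,0,8,0,0,0,0,0,6,0,0,0,0,0,0,0,0,0,0,0]

```text
clock: 2.82
eef_pos: [0.5547, -0.1755, 0.2056]
eef_rot: [2.216, 2.223, 0.005]
ft_force: [-0.2, 0.4, -0.3]
grip_width: -0.0003
grip_force: 0.0
```

```bash
python3 - <<'E'
from h import *
im,d=get_image('side'); cv2.imwrite('pics/side1.png',cv2.resize(im[80:304,180:380,::-1],None,fx=2.5,fy=2.5))
v,u=np.nonzero(d>0); P=px2w('side',np.c_[u,v],depth=d[v,u])
m=(abs(P[:,0]-.56)<.08)&(abs(P[:,1]+.175)<.04)&(P[:,2]>.12)&(P[:,2]<.24)
dark=im[v,u].max(1)<60
print(status.observe()['eef_pos']); Q=P[m&dark]; print(len(Q),Q.min(0),Q.max(0),Q.mean(0))
print(tip_of('side','lever_ball')[:1])
E
```

```text
[ 0.55366623 -0.17589353  0.20564982]
207 [ 0.51847974 -0.19568123  0.12046773] [ 0.59984282 -0.16900196  0.23981003] [ 0.56976081 -0.18302175  0.21151267]
[{'position': [184.9, 281.8], 'score': 0.93}]
```

View pics/side1.png

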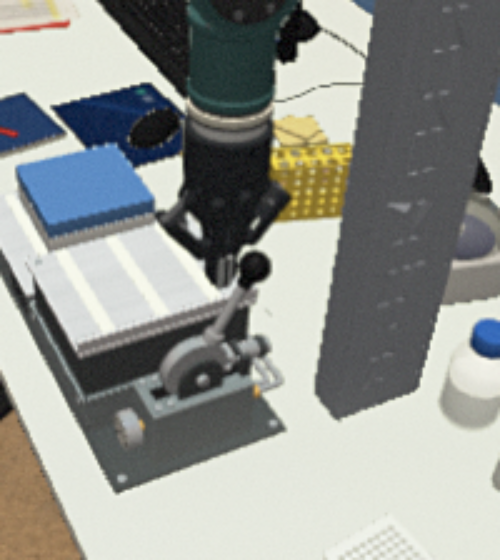

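The lever now leans away at about (255,265) with no force on the tool, so it is in the float notch. I'll back off and press the table down.

Call:
apply_moves:
  deltas: [-29,0,0,0,0,0,0,40,-5,0,0,0,0,41,-10,0,0,0,0,41,-20,0,0,0,0,4,-25,0,0,0,0,0,-14,0,0,0,0,0,-10,0,0,0,0,0,-10,0,0,0]

```text
clock: 3.58
eef_pos: [0.5216, -0.0523, 0.1135]
eef_rot: [-2.217, -2.221, -0.001]
ft_force: [-3.1, 5.7, 12.9]
grip_width: -0.0001
grip_force: 6.3
```

Call:
apply_moves:
  deltas: [0,0,-10,0,0,0,0,0,-10,0,0,0,0,0,-10,0,0,0,0,0,-8,0,0,0,0,0,-4,0,0,0,0,0,-1,0,0,0,0,0,0,0,0,0]

```text
clock: 4.17
eef_pos: [0.5216, -0.0523, 0.072]
eef_rot: [-2.217, -2.221, -0.002]
ft_force: [-4.4, 6.6, 17.3]
grip_width: -0.0003
grip_force: 8.6
```

Call:
apply_moves:
  deltas: [0,0,-1.5,0,0,0,0,0,-1,0,0,0,0,0,0,0,0,0,0,0,0,0,0,0]

```text
clock: 4.5
eef_pos: [0.5217, -0.0523, 0.0719]
eef_rot: [-2.218, -2.221, -0.003]
ft_force: [-9.2, 7.1, 39.0]
grip_width: -0.0001
grip_force: 19.5
```

The table is against its stop (39 N with no further travel). I'll go over the box and behind it with the fingers open.

Call:
apply_moves:
  deltas: [0,0,30,0,0,0,0,0,40,0,0,0,0,30,30,0,0,0,2,40,0,0,0,0,2,40,0,0,0,0,2,40,0,0,0,0,2,40,0,0,0,0,2,40,0,0,0,0,0,40,0,0,0,0,0,40,0,0,0,0]
  grip: 0

```text
clock: 5.33
eef_pos: [0.5325, 0.2562, 0.1677]
eef_rot: [2.222, 2.22, 0.002]
ft_force: [0.8, 0.1, -0.4]
grip_width: 0.0852
grip_force: 0.0
```

```bash
python3 - <<'E'
from h import *
im,d=get_image('side'); cv2.imwrite('pics/side2.png',cv2.resize(im[60:284,160:380,::-1],None,fx=2.5,fy=2.5))
v,u=np.nonzero(d>0); P=px2w('side',np.c_[u,v],depth=d[v,u])
m=(abs(P[:,0]-.5)<.06)&(abs(P[:,1]+.05)<.05)&(P[:,2]<.14)
print(np.median(P[m,2]),status.observe()['eef_pos'])
E
```

```text
0.07315720065450484 [0.53183649 0.26877226 0.16804913]
```

View pics/side2.png

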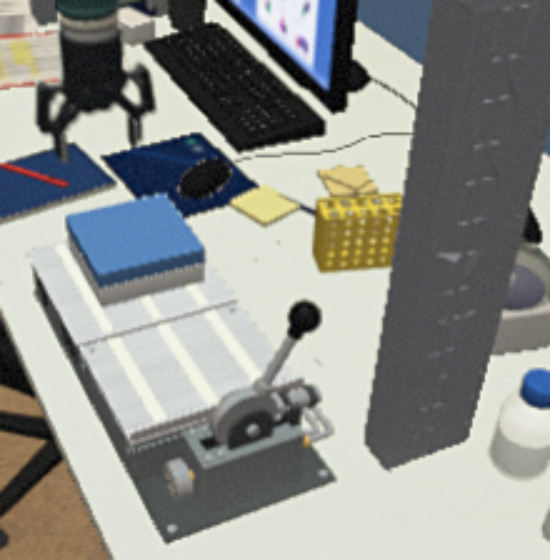

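The table is flush with the deck, the lever is in float (ball at about (305,318)), and the gripper is behind the box. I'll lower it and push.

Call:
apply_moves:
  deltas: [0,0,-30,0,0,0,0,0,-30,0,0,0,0,0,-28,0,0,0,0,-15,0,0,0,0,0,-15,0,0,0,0,0,-15,0,0,0,0,0,-15,0,0,0,0,0,-15,0,0,0,0,0,-15,0,0,0,0,0,-15,0,0,0,0]

```text
clock: 6.22
eef_pos: [0.5336, 0.1472, 0.0817]
eef_rot: [2.223, 2.217, 0.006]
ft_force: [-0.4, 2.0, -0.3]
grip_width: 0.0854
grip_force: 0.9
```

Call:
apply_moves:
  deltas: [0,-15,0,0,0,0,0,-15,0,0,0,0,0,-15,0,0,0,0,0,-15,0,0,0,0,0,-15,0,0,0,0,0,-13,0,0,0,0,0,-10,0,0,0,0,0,-6,0,0,0,0,0,0,0,0,0,0]

```text
clock: 6.97
eef_pos: [0.5329, 0.043, 0.0807]
eef_rot: [2.223, 2.216, 0.003]
ft_force: [-0.3, -0.2, 0.1]
grip_width: 0.0855
grip_force: 0.0
```

```bash
cat > m.py <<'E'
from h import *
print(status.observe()['eef_pos'])
for c in ['side','scene']:
    im,d=get_image(c)
    v,u=np.nonzero(d>0); P=px2w(c,np.c_[u,v],depth=d[v,u])
    hsv=cv2.cvtColor(im,cv2.COLOR_RGB2HSV)[v,u]
    b=(abs(hsv[:,0].astype(int)-107)<12)&(hsv[:,1]>110)
    m=b&(P[:,2]>.105)&(P[:,2]<.135)&(P[:,0]>.4)&(P[:,0]<.66)&(P[:,1]>-.17)&(P[:,1]<.3)
    Q=(P[m,:2]*1000).astype(np.float32); r=cv2.minAreaRect(Q)
    print(c,m.sum(),np.round(r[0]),np.round(r[1]),round(r[2],1),Q.min(0),Q.max(0))
    cv2.imwrite(f'pics/{c}L.png',cv2.resize(im[60:284,160:380,::-1],None,fx=2.5,fy=2.5))
E
python3 m.py
```

```text
[0.532939   0.0430195  0.08066026]
side 1795 [539. -34.] [142. 132.] 89.5 [ 472.4555  -104.86574] [604.6593    37.929375]
scene 750 [534. -35.] [151. 132.] 82.9 [ 470.5976  -106.29441] [606.4384   48.48427]
```

Call:
apply_moves:
  deltas: [0,-5,0,0,0,0,0,-5,0,0,0,0,0,-5,0,0,0,0,0,-4,0,0,0,0,0,-3,0,0,0,0,0,0,0,0,0,0]

```text
clock: 7.57
eef_pos: [0.5323, 0.0227, 0.0792]
eef_rot: [2.221, 2.221, 0.0]
ft_force: [0.7, 1.7, 0.5]
grip_width: 0.0853
grip_force: 0.8
```

Call:
apply_moves:
  deltas: [0,-2,0,0,0,0,0,-2,0,0,0,0,0,-2,0,0,0,0,0,0,0,0,0,0]

```text
clock: 7.9
eef_pos: [0.5321, 0.0169, 0.0791]
eef_rot: [2.221, 2.221, -0.0]
ft_force: [0.6, 3.4, 1.6]
grip_width: 0.0853
grip_force: 1.2
```

```bash
python3 m.py
```

```text
[0.53207192 0.01692714 0.07910754]
side 1806 [539. -56.] [132. 148.] 0.2 [ 473.14142 -129.98186] [604.9773    18.578032]
scene 700 [538. -53.] [136. 156.] 1.4 [ 470.5662  -131.62086] [605.41095   25.892815]
```

Call:
apply_moves:
  deltas: [0,-2,0,0,0,0,0,-1,0,0,0,0,0,0,0,0,0,0]

```text
clock: 8.25
eef_pos: [0.5317, 0.0167, 0.0792]
eef_rot: [-2.217, -2.223, -0.002]
ft_force: [0.1, 6.6, 2.8]
grip_width: 0.0858
grip_force: 3.6
```

The box has stopped against the lip: force is rising with no further motion. I'll retreat.

Call:
apply_moves:
  deltas: [0,10,0,0,0,0,0,35,0,0,0,0,0,35,5,0,0,0,0,35,30,0,0,0,0,35,40,0,0,0,0,20,40,0,0,0,0,0,10,0,0,0,0,0,0,0,0,0]

```text
clock: 8.92
eef_pos: [0.5339, 0.1734, 0.1928]
eef_rot: [2.217, 2.221, 0.008]
ft_force: [0.5, -0.1, -0.4]
grip_width: 0.0856
grip_force: 0.0
```

```bash
python3 m.py; python3 -c "
import cv2,numpy as np
cv2.imwrite('pics/fin.png',np.hstack([cv2.resize(cv2.imread('pics/'+c+'L.png'),(400,407)) for c in('side','scene')]))"
```

```text
[0.53390638 0.17344808 0.19283295]
side 1795 [539. -63.] [133. 135.] 0.2 [ 472.75412 -130.14163] [605.5463     4.314752]
scene 1718 [538. -62.] [138. 135.] 89.9 [ 470.60632 -130.7436 ] [605.5157     6.936322]
```

View pics/fin.png

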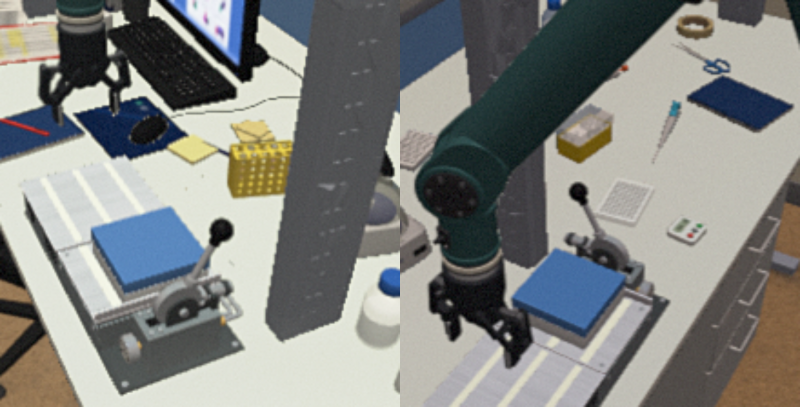

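The picture shows the box square on the table against the lip (about (150,250) in the left crop). The lever is in float at about (220,230) and the gripper is clear.

```bash
python3 -c "
from plant import *
print(sign_off())"
```

```text
the job is handed in; nothing more can be done
None
```

I handed the job in at about 9 s on the robot clock, but `sign_off` returned no verdict: the lever looks to be in float, the table is home, and the box sits square against the stop about 13 mm off the centre line; the timer and well plate were not approached.

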